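# Fit the filter funnel on its leaning splined port and open the valve

### The job

Pick up the stainless filter funnel, turn it until the slots in its collar line up with the keys of the bare leaning port on the filtration manifold, and slide it down the port until it sits fully home on the shoulder. Let go of it, then swing the manifold's valve lever as far as it goes, from pointing out towards the robot to lying along the manifold's bar, leaving the funnel home. Do not knock over or push aside the bottle or the stack of dishes.

Things in the scene. Friction and masses are not known exactly. Their poses are not given: they have to be found in the camera images.
- funnel: Loose steel funnel, 118 mm tall, 0.28-0.46 kg, upright on the bench, mouth up. Origin: centre of the collar's underside; z: its axis, to the mouth. Collar: lowest 40 mm, up to 59 mm across, four open slots on its +x, -x, +y, -y, at least 12 mm wide, between ribs that leave a bore of 27.4 mm; cavity 40 mm deep. Any quarter turn fits the port. Round cup above, 54 mm across, rim 58 mm.
- funnel_grip (a point): Point on the funnel's axis, 85 mm above its origin, 33 mm below the rim: middle of two flat grip faces on the funnel's +y and -y sides, 59 mm apart outside to outside, 26 mm wide, from 62 to 106 mm above the origin. Axes as the funnel's. Pinch here across y, coming from the mouth's side.
- splined_stub: Bare port, a steel splined stub leaning 25 degrees to the manifold's -x. Origin: centre of the 62 mm shoulder on which the collar's underside must rest, 82 mm above the bench; z: its axis, up and out. Core 24 mm thick; four keys 9 mm wide, 40 mm tip to tip, along its +x, -x, +y, -y, up to 26 mm. About 1.5 mm of play. Its turn about z varies; it takes 2 N m to turn it.
- stub_tip (a point): Tip of the stub, on its axis 36 mm above the shoulder. The top 10 mm, above the keys, is a bare round nose tapering from 24 to 18 mm: it enters the collar at any turn, the keys only when lined up.
- manifold: Fixed steel manifold. Origin on the bench under the middle of its bar; the bar (28 mm thick, 300 mm long, axis 55 mm above the bench) lies along its y. Bare port at its y = +85 mm, a capped port in the middle (top about 100 mm high), valve at its y = -105 mm. z up. End feet 85 mm high at y = +-130 mm.
- valve_lever (a joint): Valve lever's angle in rad about the vertical: 0 = closed, it points to the manifold's -x (towards the robot); it swings clockwise seen from above to its stop at 1.571 = open, lying along the bar and pointing to the manifold's +y. Starts at 0 to 0.25. Stays where left; about 2 N at the paddle moves it.
- lever_pivot (a point): Point on the valve lever's vertical axis, at the top of its hub (101 mm above the bench).
- lever_paddle (a point): Middle of the lever's black upright paddle, 58 mm from the pivot: 34 mm long along the lever, 10 mm thick, 34 mm tall (95 to 129 mm above the bench). x of this frame points from the paddle to the pivot.
- sample_bottle: Bystander: clear bottle with a white cap, 64 mm across, 130 mm tall; origin at the centre of its underside. Stands on the other side of the manifold from the funnel.
- dishes: Bystander: stack of three clear dishes, 92 mm across, 40 mm tall; origin at the centre of its underside.
Not all that is in view belongs to the job. What is shaped like the funnel but blue is not meant.

How it is judged:
By the outcome, as a careful person would: the job done as asked, in the order asked, and still so for the second after the job is handed in, with the robot touching nothing.
It also fails if it takes over 64 s, if anything falls off the work surface, if the arm or the gripper's body presses on something with over 40 N, if the wrist force passes 120 N, or if a joint passes its speed limit or range.

### The arm

A 6-joint arm with a two-finger parallel gripper is mounted at the origin on the work surface. World frame = base frame: x ahead of the robot, y to its left, z up, the work surface at z = 0. Lengths are in m, angles in rad, forces in N, time in s.
With the tool pointing down it reaches from about 0.275 to 0.75 m from the base axis. Payload 10.2 kg.
Tool frame: the origin (TCP) lies on the mounting face of the last link; the fingertips stand 173 mm ahead of it and the grasp point (between the pads) lies 155 mm ahead of it (r.grip_depth is the distance from the TCP to the grasp point, in m); z points along the fingers, y is the line along which they close (so a half turn about z gives the same grasp; the last joint's range is limited). The gripper opens to 85 mm and grips with 20 to 120 N. Pads are 22 mm wide; open, the fingers measure 114 mm over their backs; the gripper's body (76 mm by 85 mm) begins 54 mm behind the grasp point. The pads swing forward as they close: fully open they stand 13 mm farther back than shut.
Start: joints at [-1.569, 0.313, 1.498, -0, 1.331, -0.223], TCP at [0.117, -0.512, 0.405] pointing down, gripper open.
Joint ranges: [-2.94, 2.94], [-0.97, 2.17], [0.19, 2.56], [-1.23, 4.37], [0.02, 3.11], [-2.88, 2.88]. Speed limits (rad/s): [2.39, 2.39, 3.01, 3.14, 3.14, 3.14].

### API

Orientations are given as [roll, pitch, yaw] about the fixed x, y, z axes, in that order (R = Rz(yaw) Ry(pitch) Rx(roll)).
In Python, from station import readout, imaging, ticket, r gives the robot as it stands.
- The arm moves only by the tool move_arm, never from a script. Its arguments are lists of equal length, an entry for each row: "rot": the turn, a rotation vector about the world's x, y, z in degrees, a list of three; "offset": the shift along the world's x, y, z in mm, a list of three; "gripper": the finger opening in mm, from 0 to 85.4. In form: {"rot": [[ax, ay, az], ...], "offset": [[tx, ty, tz], ...], "gripper": [gripper, ...]}. A call has 1 to 20 rows; each row is the pose to reach, as a shift and turn from the pose commanded when the call began; what a row does not reach only later rows make up. A row lasts 1/10 s, in which the tool goes at most 50 mm and 8.59 degrees, less where a joint would pass 70% of its speed; a pose out of reach is approached as far as the arm can. A call with a gripper value outside its range is refused whole. The fingers move at their own pace and stop on an object; "force" is the grip in N (left out, the last holds). Time passes only in rows, so rows that repeat a pose let the fingers close. It gives the time, the measured TCP pose, the force, the opening and the grip force at its end, in the units of the state.
- readout.get_obs(): the state, without advancing time (a new reading comes with each control period).
- imaging.camera(name): name is "scene" or "top" or "wrist"; returns the picture (420x560x3 uint8, blue, green, red); there is no depth.
- imaging.camera_info(name): a dict with "camera_matrix" (3x3 intrinsics, pixels), "view" (4x4, takes a point from world to camera coordinates); the wrist camera has in their place "mount" (4x4, takes a point from camera to tool coordinates, whose origin is the TCP and whose axes are the flange's). Camera axes: x right, y up, looking along -z (the intrinsics and any distortion apply to the point x, -y, -z); pixel columns grow to the right and rows downward; lengths in m; the calibration is good to about 2 mm. A picture is of the moment at which its call begins: read the wrist's pose just before it. camera_info takes no time and is no camera call.
- ticket.hand_in(): hands the job in; it is judged then, once.
The state is a dict: "time": time; "joint_pos": joint angles; "joint_vel": joint speeds; "joint_torque": joint torques, N m; "position": TCP position; "tcp_rot": TCP orientation; "contact_force": force on the tool from outside, world axes, zero at the start; "moment": the same for the moment, N m; "opening": opening from 0.0 (shut) to 1.0 (fully open); "grip_force": force on a finger pad.
Only numpy, scipy, OpenCV 4.12 (cv2) and the standard library are available. Lean on these libraries where they do the work, as an engineer would, in place of code of your own. Each camera call takes 0.05 s, during which the arm holds its last target. There are 200 camera calls.

## Working session

There is one attempt and no reset: what is moved stays moved. The work goes in short steps, Python scripts to look and compute and a tool call to move; the robot and the scene stay as the last step left them, time stands still between calls to the robot, and variables do not carry over. Pictures are saved under pics/ and viewed, at most 12 in all, crops included, and the job is handed in when it is done.

Besides the shell and the picture viewer there is one more tool, called after ">>>" by a JSON object that holds its "method" and its "body". move_arm: Moves the arm, as the interface text tells. Its arguments: {"type":"object","properties":{"rot":{"type":"array"},"offset":{"type":"array"},"gripper":{"type":"array"},"force":{"type":"number"}},"required":["rot","offset","gripper"]}

```bash
ls; mkdir -p pics; python3 - <<'E'
from station import readout, imaging, ticket, r
import cv2, numpy as np
for n in ["scene","top","wrist"]:
    o=readout.get_obs()
    im=imaging.camera(n); cv2.imwrite(f"pics/{n}0.png",im)
    i=imaging.camera_info(n)
    print(n,{k:(np.round(v,4).tolist() if not isinstance(v,(str,type(None))) else v) for k,v in i.items()})
print({k:np.round(v,3).tolist() for k,v in o.items()}, r.grip_depth)
E
```

```text
pics
scene {'camera_matrix': [[469.0054, 0.0, 275.8914], [0.0, 469.0054, 205.3765], [0.0, 0.0, 1.0]], 'view': [[0.4148, 0.9099, 0.0063, -0.2242], [-0.74, 0.3333, 0.5842, 0.2944], [0.5295, -0.2469, 0.8116, -1.5384], [0.0, 0.0, 0.0, 1.0]]}
top {'camera_matrix': [[497.0004, 0.0, 276.0401], [0.0, 497.0004, 209.1595], [0.0, 0.0, 1.0]], 'view': [[0.0074, -0.9997, -0.0218, 0.0564], [0.9951, 0.0052, 0.099, -0.4977], [-0.0989, -0.0224, 0.9948, -1.3755], [0.0, 0.0, 0.0, 1.0]]}
wrist {'camera_matrix': [[309.5094, 0.0, 282.9334], [0.0, 309.5094, 212.543], [0.0, 0.0, 1.0]], 'mount': [[0.0011, 0.9461, 0.324, 0.0837], [1.0, -0.001, -0.0007, 0.0002], [-0.0004, 0.324, -0.9461, 0.0292], [0.0, 0.0, 0.0, 1.0]]}
{'time': 0.1, 'joint_pos': [-1.569, 0.313, 1.498, -0.0, 1.331, -0.223], 'joint_vel': [-0.001, -0.001, -0.002, -0.001, 0.002, -0.001], 'joint_torque': [0.002, -41.29, -26.015, -0.0, 0.003, -0.0], 'position': [0.117, -0.512, 0.404], 'tcp_rot': [-3.14, -0.0, 0.225], 'contact_force': [-0.212, -0.717, -0.719], 'moment': [-0.02, -0.005, 0.005], 'grip_force': 0.0, 'opening': 1.002} 0.1547
```

```bash
python3 - <<'E'
import cv2, numpy as np
a=[cv2.imread(f"pics/{n}0.png") for n in ("scene","top")]
cv2.imwrite("pics/scene0b.png",cv2.resize(a[0],(800,600),interpolation=cv2.INTER_CUBIC))
cv2.imwrite("pics/top0b.png",cv2.resize(a[1],(800,600),interpolation=cv2.INTER_CUBIC))
E
```

```text
(no output)
```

View pics/scene0b.png

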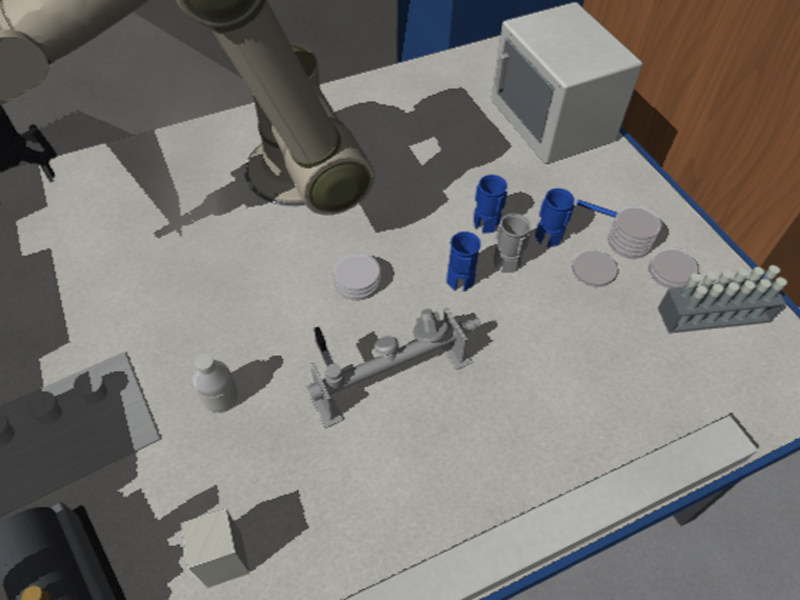

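View pics/top0b.png

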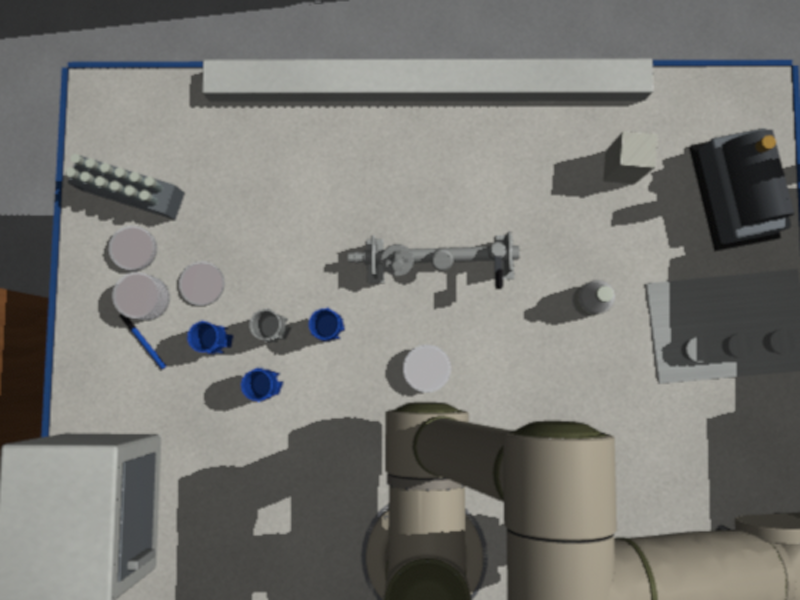

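Candidates in the 800x600 scene picture: the steel funnel at (512,243), and blue look-alikes at (490,203), (555,217) and (462,262). In the top picture the steel one is at (267,325). I choose the grey steel one. The bare leaning port is at scene (430,325), top (400,260). The lever is at top (499,270), the bottle at top (595,298) and the dishes at top (427,368).

```bash
cat > h.py <<'E'
import cv2, numpy as np
from station import readout, imaging, r
from scipy.spatial.transform import Rotation as Rn
def info(n,o=None):
    i=imaging.camera_info(n); K=np.array(i["camera_matrix"])
    if n!="wrist": return K,np.array(i["view"])
    T=np.eye(4); T[:3,:3]=Rn.from_euler("xyz",o["tcp_rot"]).as_matrix(); T[:3,3]=o["position"]
    return K,np.linalg.inv(T@np.array(i["mount"]))
def proj(KV,P):
    K,V=KV; P=np.atleast_2d(P); c=P@V[:3,:3].T+V[:3,3]; c=c*[1,-1,-1]; q=c@K.T
    return q[:,:2]/q[:,2:]
def ray(KV,uv):
    K,V=KV; d=np.linalg.inv(K)@[*uv,1]; d=V[:3,:3].T@(d*[1,-1,-1]); o=-V[:3,:3].T@V[:3,3]
    return o,d/np.linalg.norm(d)
def onz(KV,uv,z):
    o,d=ray(KV,uv); return o+d*(z-o[2])/d[2]
def tri(*obs):
    A=0;b=0
    for KV,uv in obs:
        o,d=ray(KV,uv); M=np.eye(3)-np.outer(d,d); A=A+M; b=b+M@o
    return np.linalg.solve(A,b)
E
python3 - <<'E'
from h import *
t=info("top"); s=info("scene"); f=.7
for n,u,z in [("funnel rim",(268,325),.118),("blueL",(208,337),.118),("blueR",(324,323),.118),("blueB",(261,384),.118),("stub",(403,262),.11),("cap mid",(443,260),.1),("pivot",(499,250),.101),("paddle",(499,281),.129),("bottlecap",(606,294),.13),("dishes",(427,368),.04)]:
    print(n,onz(t,np.array(u)*f,z).round(3))
E
```

```text
funnel rim [0.438 0.29  0.118]
blueL [0.416 0.4   0.118]
blueR [0.443 0.187 0.118]
blueB [0.33  0.3   0.118]
stub [0.558 0.042 0.11 ]
cap mid [ 0.564 -0.033  0.1  ]
pivot [ 0.583 -0.138  0.101]
paddle [ 0.521 -0.134  0.129]
bottlecap [ 0.498 -0.327  0.13 ]
dishes [ 0.362 -0.005  0.04 ]
```

>>> {"method": "move_arm", "body": {"rot": [[0,0,8],[0,0,16],[0,0,25],[0,0,33],[0,0,42],[0,0,50],[0,0,59],[0,0,67],[0,0,76],[0,0,84],[0,0,93],[0,0,101],[0,0,110],[0,0,118],[0,0,127],[0,0,135],[0,0,144],[0,0,152],[0,0,160],[0,0,167]], "offset": [[17,25,0],[34,49,1],[51,74,2],[69,98,3],[86,123,4],[103,148,5],[120,172,6],[137,197,7],[154,221,8],[171,246,8],[189,271,9],[206,295,10],[223,320,10],[240,344,11],[257,369,12],[274,394,12],[292,418,13],[309,443,14],[326,470,15],[343,492,16]], "gripper": [85,85,85,85,85,85,85,85,85,85,85,85,85,85,85,85,85,85,85,85]}}

```text
time: 2.15
position: [0.4605, -0.0183, 0.4206]
tcp_rot: [3.141, -0.0, -3.138]
contact_force: [-0.5, -0.8, -0.0]
opening: 0.993
grip_force: 0.0
```

```bash
python3 - <<'E'
from h import *
import json
o=readout.get_obs(); im=imaging.camera("wrist"); cv2.imwrite("pics/w1.png",im)
json.dump({k:np.array(v).tolist() for k,v in o.items()},open("pics/w1.json","w"))
print(o["position"],o["tcp_rot"],o["joint_vel"],o["time"])
cv2.imwrite("pics/w1b.png",cv2.resize(im,(800,600),interpolation=cv2.INTER_CUBIC))
E
```

```text
[ 0.46050463 -0.01834155  0.42062119] [ 3.14146705e+00 -2.65577959e-04 -3.13764300e+00] [ 0.58831182  0.3495923  -0.4325895  -0.00249093  0.0776848  -0.61207036] 2.15
```

View pics/w1b.png

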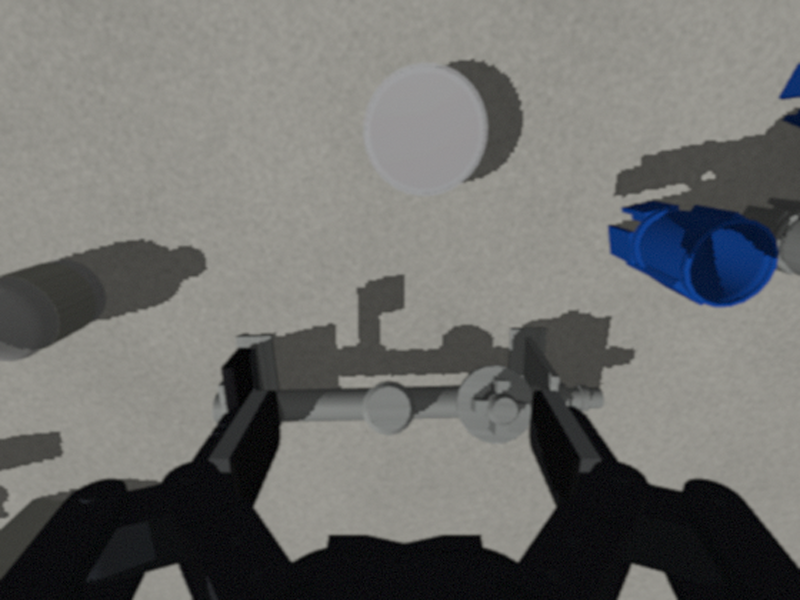

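The picture shows the stub end-on at (498,405) with its keys visible, the capped port at (388,407) and the dishes at (427,130). I'm moving closer to the stub.

>>> {"method": "move_arm", "body": {"rot": [[0,0,0],[0,0,0],[0,0,0],[0,0,0],[0,0,0],[0,0,0],[0,0,0]], "offset": [[25,25,-30],[50,50,-60],[70,70,-90],[70,70,-90],[70,70,-90],[70,70,-90],[70,70,-90]], "gripper": [85,85,85,85,85,85,85]}}

```text
time: 2.9
position: [0.5298, 0.0495, 0.3321]
tcp_rot: [-3.141, 0.002, 3.138]
contact_force: [-0.1, 0.4, 0.7]
opening: 0.995
grip_force: 0.0
```

```bash
cat >> h.py <<'E'
import json
def snap(name,box=None,k=None):
    o=readout.get_obs(); im=imaging.camera("wrist"); cv2.imwrite(f"pics/{name}.png",im)
    json.dump({k:np.array(v).tolist() for k,v in o.items()},open(f"pics/{name}.json","w"))
    print(np.round(o["position"],4),np.round(o["tcp_rot"],4),np.abs(o["joint_vel"]).max().round(3),o["time"])
    if box:
        x,y,x2,y2=box; c=im[y:y2,x:x2]; cv2.imwrite(f"pics/{name}c.png",cv2.resize(c,None,fx=k,fy=k,interpolation=cv2.INTER_CUBIC))
    return o,im
def load(name): return json.load(open(f"pics/{name}.json")),cv2.imread(f"pics/{name}.png")
E
python3 - <<'E'
from h import *
o,im=snap("w2")
print(proj(info("wrist",o),[[.543,.05,.115],[.564,-.033,.1],[.56,.05,.082]]))
cv2.imwrite("pics/w2b.png",cv2.resize(im,(800,600),interpolation=cv2.INTER_CUBIC))
E
```

```text
[0.5298 0.0495 0.3321] [-3.1412e+00  2.3000e-03  3.1385e+00] 0.002 2.9
[[284.04861378 256.88834201]
 [172.28807607 273.15204233]
 [283.95928432 256.98577503]]
```

View pics/w2b.png

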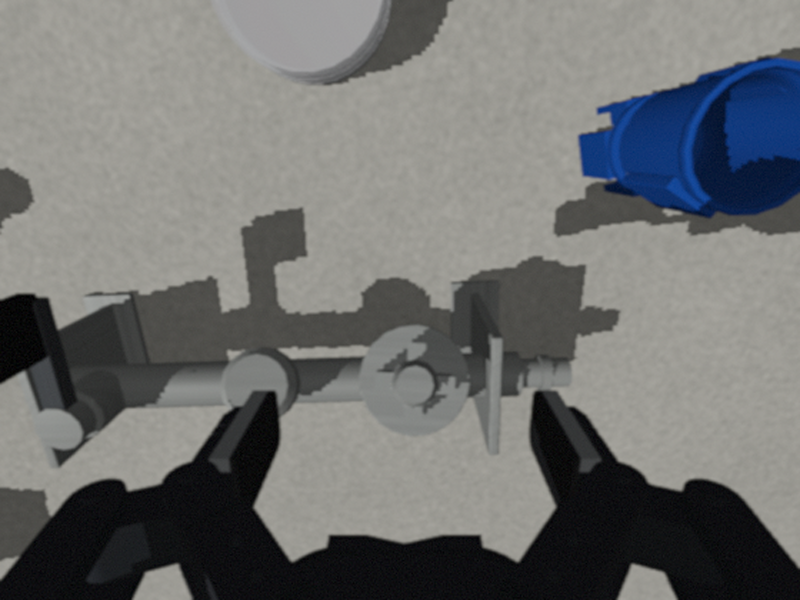

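The stub is at (415,382), its shoulder disc around it, the capped port at (261,383) and the valve hub at (57,430). I'll crop the stub for the key angle.

```bash
python3 - <<'E'
from h import *
o,im=load("w2"); W=info("wrist",o); f=.7
for n,u,z in [("shoulder",(414.5,380),.082),("tip",(416,384),.082+.036*np.cos(np.radians(25))),("cap",(258,381),.1),("hub",(57,430),.101)]:
    print(n,onz(W,np.array(u)*f,z).round(4))
c=im[220:312,240:340]; c=cv2.resize(c,(0,0),fx=6,fy=6,interpolation=cv2.INTER_CUBIC)
c=cv2.createCLAHE(3,(4,4)).apply(cv2.cvtColor(c,cv2.COLOR_BGR2GRAY)); cv2.imwrite("pics/w2c.png",c)
E
```

```text
shoulder [0.568 0.055 0.082]
tip [0.5523 0.0549 0.1146]
cap [ 0.5586 -0.0262  0.1   ]
hub [ 0.5874 -0.1367  0.101 ]
```

View pics/w2c.png

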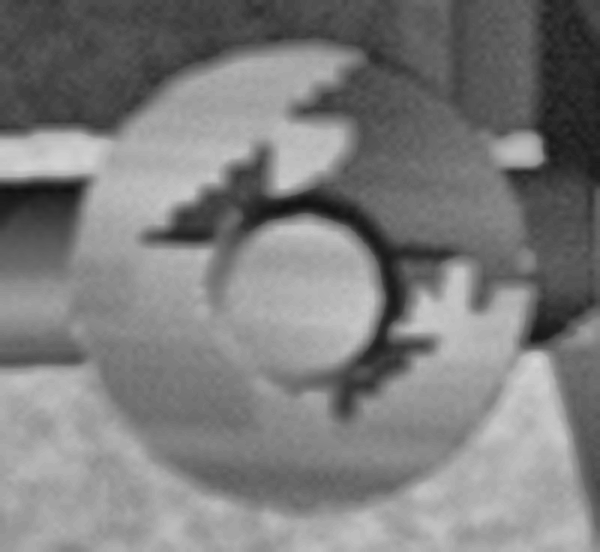

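```bash
cat > fit.py <<'E'
from h import *
from scipy.ndimage import map_coordinates
def grad(im,s=1.0):
    g=cv2.GaussianBlur(cv2.cvtColor(im,cv2.COLOR_BGR2GRAY).astype(float),(0,0),s)
    return cv2.Sobel(g,cv2.CV_64F,1,0)/8,cv2.Sobel(g,cv2.CV_64F,0,1)/8
def edge(G,KV,A,B,n=12):
    """mean |normal gradient| along projected segments A->B"""
    out=[]
    for a,b in zip(A,B):
        p=proj(KV,[a,b]); d=p[1]-p[0]; L=np.linalg.norm(d)
        if L<1: continue
        nx,ny=-d[1]/L,d[0]/L
        q=p[0]+np.linspace(.05,.95,n)[:,None]*d
        gx=map_coordinates(G[0],[q[:,1],q[:,0]],order=1); gy=map_coordinates(G[1],[q[:,1],q[:,0]],order=1)
        out.append(abs((gx*nx+gy*ny).mean()))
    return np.array(out)
def circ(R,t,r,z,n=72):
    a=np.linspace(0,2*np.pi,n+1); P=np.c_[r*np.cos(a),r*np.sin(a),0*a+z]@R.T+t
    return P[:-1],P[1:]
E
python3 - <<'E'
from fit import *
o,im=load("w2"); W=info("wrist",o); G=grad(im,.7)
B=Rn.from_euler("zy",[2,-25],degrees=True).as_matrix()
best=max((edge(G,W,*circ(B,np.array([.568+dx,.055+dy,.082]),.031,0),n=3).mean(),dx,dy) for dx in np.arange(-.006,.0061,.0005) for dy in np.arange(-.006,.0061,.0005))
print(best)
t0=np.array([.568+best[1],.055+best[2],.082])
G=grad(im,.6); res=[]
for th in np.arange(-45,45,1.):
    R=B@Rn.from_euler("z",th,degrees=True).as_matrix(); b=0
    for dx in np.arange(-.0015,.0016,.0005):
      for dy in np.arange(-.0015,.0016,.0005):
        A=[];C=[]
        for k in range(4):
            Q=R@Rn.from_euler("z",90*k,degrees=True).as_matrix()
            for s in(-1,1): A.append(Q@[.0125,s*.0045,.026]);C.append(Q@[.0198,s*.0045,.026])
            A.append(Q@[.02,-.004,.026]);C.append(Q@[.02,.004,.026])
        e=edge(G,W,np.array(A)+t0+[dx,dy,0],np.array(C)+t0+[dx,dy,0])
        b=max(b,(e.mean(),dx,dy)) if b else (e.mean(),dx,dy)
    res.append((b[0],th,b[1],b[2]))
res.sort(reverse=True); print(np.round(res[:10],4))
E
```

```text
(np.float64(8.01065314470382), np.float64(-0.0004999999999999952), np.float64(-0.0004999999999999952))
[[ 7.9433e+00 -5.0000e+00  0.0000e+00  0.0000e+00]
 [ 7.8928e+00 -6.0000e+00  0.0000e+00  0.0000e+00]
 [ 7.3613e+00 -4.0000e+00  0.0000e+00  0.0000e+00]
 [ 7.3190e+00 -7.0000e+00  0.0000e+00 -5.0000e-04]
 [ 6.4799e+00 -3.0000e+00 -5.0000e-04  0.0000e+00]
 [ 6.2458e+00 -8.0000e+00  0.0000e+00 -5.0000e-04]
 [ 6.0024e+00 -2.0000e+00 -5.0000e-04  5.0000e-04]
 [ 5.8334e+00 -9.0000e+00 -5.0000e-04 -1.0000e-03]
 [ 5.7389e+00 -1.0000e+00 -5.0000e-04  5.0000e-04]
 [ 5.4469e+00 -1.0000e+01 -1.0000e-03 -1.0000e-03]]
```

>>> {"method": "move_arm", "body": {"rot": [[0,0,0],[0,0,0],[0,0,0],[0,0,0],[0,0,0],[0,0,0],[0,0,0],[0,0,0],[0,0,0],[0,0,0],[0,0,0]], "offset": [[-13,34,5],[-26,68,10],[-39,102,15],[-52,136,20],[-66,170,25],[-79,205,30],[-92,240,30],[-92,240,30],[-92,240,30],[-92,240,30],[-92,240,30]], "gripper": [85,85,85,85,85,85,85,85,85,85,85]}}

```text
time: 4.05
position: [0.4385, 0.2892, 0.3609]
tcp_rot: [-3.142, 0.0, 3.138]
contact_force: [0.1, 0.6, 0.3]
opening: 0.996
grip_force: 0.0
```

```bash
python3 - <<'E'
from h import *
o,im=snap("w3",(150,80,420,282),2.9)
E
```

```text
[0.4385 0.2892 0.3609] [-3.1415e+00  2.0000e-04  3.1378e+00] 0.003 4.05
```

View pics/w3c.png

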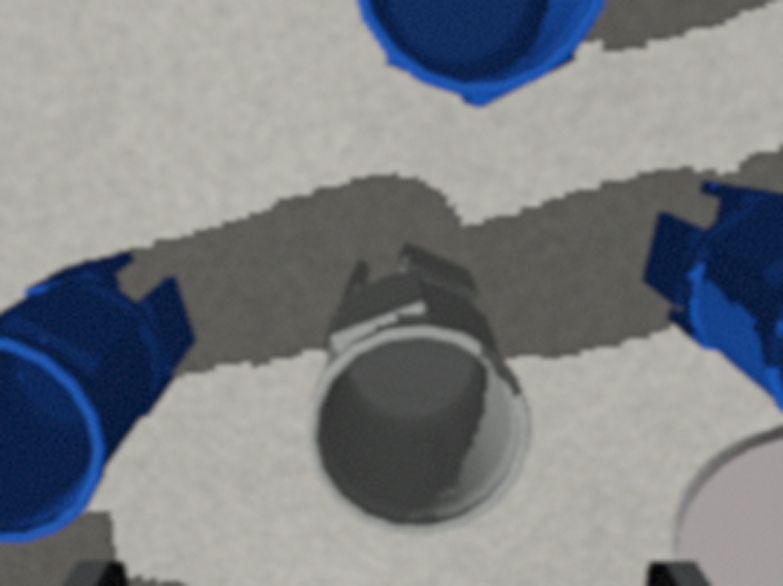

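The crop confirms the grey steel funnel. Its rim is centred at about (420,425) in the crop. The bright strip from (333,338) to (425,308) is the top of one grip face, so the pinch line lies about 18° off world x.

```bash
python3 - <<'E'
from fit import *
o,im=load("w3"); W=info("wrist",o); G=grad(im,.7); I=np.eye(3)
c=lambda x,y:edge(G,W,*circ(I,np.array([x,y,0]),.029,.118),n=3).mean()
b=max((c(.438+dx,.29+dy),.438+dx,.29+dy) for dx in np.arange(-.012,.0121,.0005) for dy in np.arange(-.012,.0121,.0005)); print(b)
t0=np.array([b[1],b[2],0]); G=grad(im,.6); res=[]
for th in np.arange(-10,45,.5):     # angle of funnel y axis; visible face on -y side
    Q=Rn.from_euler("z",th-90,degrees=True).as_matrix()
    F=lambda x,y,z:Q@[x,y,z]+t0
    e=edge(G,W,[F(-.013,-.0295,.106),F(-.013,-.0295,.106),F(.013,-.0295,.106),F(-.0062,-.0295,.0),F(.0062,-.0295,.0)],
               [F(.013,-.0295,.106),F(-.013,-.0295,.085),F(.013,-.0295,.085),F(-.0062,-.0295,.02),F(.0062,-.0295,.02)])
    res.append((e[0],e[:3].mean(),e[3:].mean(),e.mean(),th))
res=np.array(res)
for k in range(4):
    i=res[:,k].argsort()[::-1][:4]; print(res[i,4],res[i,k].round(2))
t=info("top"); img=imaging.camera("top"); Gt=grad(img,.7)
b2=max((edge(Gt,t,*circ(I,np.array([t0[0]+dx,t0[1]+dy,0]),.029,.118),n=2).mean(),t0[0]+dx,t0[1]+dy) for dx in np.arange(-.008,.0081,.0005) for dy in np.arange(-.008,.0081,.0005)); print("top",b2)
B=Rn.from_euler("zy",[2,-25],degrees=True).as_matrix()
b3=max((edge(Gt,t,*circ(B,np.array([.5675+dx,.0545+dy,.082]),.031,0),n=2).mean(),.5675+dx,.0545+dy) for dx in np.arange(-.008,.0081,.0005) for dy in np.arange(-.008,.0081,.0005)); print("top shoulder",b3)
E
```

```text
(np.float64(12.03235477371237), np.float64(0.4415), np.float64(0.3005))
[15.5 15.  16.  16.5] [4.38 4.31 4.26 4.2 ]
[29.5 29.  30.  28.5] [6.93 6.89 6.86 6.8 ]
[44.5 44.  41.5 42. ] [4.78 4.64 4.61 4.61]
[28.  28.5 29.  27.5] [5.26 5.26 5.16 5.16]
top (np.float64(nan), np.float64(0.4335), np.float64(0.2925))
top shoulder (np.float64(14.02499787412737), np.float64(0.5685), np.float64(0.05800000000000001))<stdin>:16: RuntimeWarning: Mean of empty slice.
  ret = ret.dtype.type(ret / rcount)
```

```bash
python3 - <<'E'
from fit import *
o,im=load("w3"); W=info("wrist",o); G=grad(im,.7); I=np.eye(3)
print(onz(W,(294.8,226.6),.118), proj(W,[.4415,.3005,.118]))
R=[]
for r in np.arange(.026,.0305,.0005):
    b=max((edge(G,W,*circ(I,np.array([.438+dx,.295+dy,0]),r,.118),n=3).mean(),.438+dx,.295+dy) for dx in np.arange(-.006,.0061,.0005) for dy in np.arange(-.006,.0061,.0005)); print(r.round(4),np.round(b,4)); R.append((b[0],r,b[1],b[2]))
b=max(R); t0=np.array([b[2],b[3],0])
res=[]
for th in np.arange(5,35,.5):
  for dz in (0,):
    Q=Rn.from_euler("z",th-90,degrees=True).as_matrix(); F=lambda x,y,z:Q@[x,y,z]+t0
    e=edge(G,W,[F(-.013,-.0295,.106),F(-.013,-.0295,.106)],[F(.0,-.0295,.106),F(.013,-.0295,.106)])
    res.append((*e,th))
res=np.array(res); print(res[np.argsort(-res[:,1])[:6]].round(2),t0)
c=im[80:282,150:420].copy(); k=2.9; c=cv2.resize(c,None,fx=k,fy=k,interpolation=cv2.INTER_CUBIC)
P=lambda p:tuple(np.round((proj(W,p)[0]-[150,80]+.5)*k-.5).astype(int).tolist())
a,_=circ(I,t0,b[1],.118)
for p in a: cv2.circle(c,P(p),1,(0,0,255),-1)
for th,col in((14,(0,255,0)),(18,(0,255,255)),(22,(255,0,255))):
    Q=Rn.from_euler("z",th-90,degrees=True).as_matrix(); F=lambda x,y,z:Q@[x,y,z]+t0
    for q in ([F(-.013,-.0295,.106),F(.013,-.0295,.106)],[F(-.006,-.0295,0),F(-.006,-.0295,.03)],[F(.006,-.0295,0),F(.006,-.0295,.03)]): cv2.line(c,P(q[0]),P(q[1]),col,1)
cv2.imwrite("pics/w3d.png",c[200:580,250:600])
E
```

```text
[0.43947895 0.29781144 0.118     ] [[298.39236079 229.12581331]]
0.026 [19.7153  0.442   0.297 ]
0.0265 [17.8296  0.442   0.297 ]
0.027 [17.1314  0.4405  0.298 ]
0.0275 [17.8521  0.4405  0.2985]
0.028 [16.1693  0.441   0.2985]
0.0285 [13.5278  0.4415  0.2995]
0.029 [12.0323  0.4415  0.3005]
0.0295 [11.105   0.4375  0.298 ]
0.03 [11.3378  0.4375  0.299 ]
[[17.06 20.74 20.5 ]
 [18.21 20.65 21.  ]
 [19.2  20.42 21.5 ]
 [19.92 20.25 22.  ]
 [20.49 20.2  22.5 ]
 [21.08 20.19 23.  ]] [0.442 0.297 0.   ]
```

View pics/w3d.png

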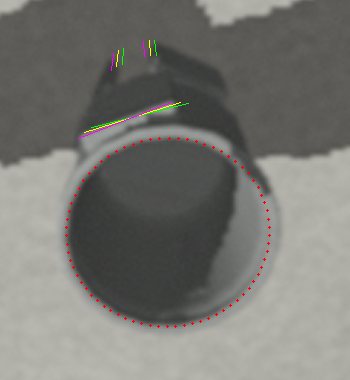

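The overlay puts the rim centre at about (0.4405, 0.298) and the pinch line near 20°. The flat faces will align to the pads when gripped.

>>> {"method": "move_arm", "body": {"rot": [[0,0,-8],[0,0,-16],[0,0,-24],[0,0,-32],[0,0,-40],[0,0,-48],[0,0,-56],[0,0,-64],[0,0,-70],[0,0,-70],[0,0,-70],[0,0,-70],[0,0,-70],[0,0,-70],[0,0,-70],[0,0,-70],[0,0,-70],[0,0,-70],[0,0,-70],[0,0,-70]], "offset": [[2.5,8,0],[2.5,8,0],[2.5,8,0],[2.5,8,0],[2.5,8,0],[2.5,8,0],[2.5,8,0],[2.5,8,0],[2.5,8,0],[2.5,8,0],[2.5,8,-25],[2.5,8,-50],[2.5,8,-75],[2.5,8,-100],[2.5,8,-115],[2.5,8,-124],[2.5,8,-124],[2.5,8,-124],[2.5,8,-124],[2.5,8,-124]], "gripper": [85,85,85,85,85,85,85,85,85,85,85,85,85,85,85,85,85,85,70,60], "force": 70}}

```text
time: 6.15
position: [0.4406, 0.2982, 0.2374]
tcp_rot: [3.14, -0.0, 1.918]
contact_force: [0.1, -0.9, -0.0]
opening: 0.708
grip_force: 0.0
```

>>> {"method": "move_arm", "body": {"rot": [[0,0,0],[0,0,0],[0,0,0],[0,0,0],[0,0,0],[0,0,0],[0,0,0],[0,0,0]], "offset": [[0,0,0],[0,0,0],[0,0,0],[0,0,0],[0,0,0],[0,0,0],[0,0,0],[0,0,0]], "gripper": [40,40,40,40,40,40,40,40], "force": 70}}

```text
time: 6.95
position: [0.4407, 0.2983, 0.2377]
tcp_rot: [3.14, -0.0, 1.918]
contact_force: [-1.3, -0.8, 6.5]
opening: 0.683
grip_force: 75.7
```

```bash
cat > ins.py <<'E'
from fit import *
S=np.array([.5675,.0545,.082]); D=.2376
B=Rn.from_euler("zy",[2,-25],degrees=True).as_matrix(); a=B[:,2]
def tool(th=-5.5,phi=90): return B@Rn.from_euler("z",th+phi,degrees=True).as_matrix()@np.diag([1,-1,-1.])
def delta(o,Rt,p):
    R0=Rn.from_euler("xyz",o["tcp_rot"]).as_matrix()
    return np.degrees(Rn.from_matrix(Rt@R0.T).as_rotvec()).round(2),((p-np.array(o["position"]))*1e3).round(1)
E
python3 - <<'E'
from ins import *
o=readout.get_obs()
print(a,delta(o,tool(),S+a*(D+.06)),delta(o,tool(),S+a*(D+.10)))
E
```

```text
[-4.22618262e-01 -8.67361738e-19  9.06307787e-01] (array([  5.09, -24.56, -23.03]), array([   1.1, -243.8,  114.1])) (array([  5.09, -24.56, -23.03]), array([ -15.8, -243.8,  150.3]))
```

```bash
sed -i 's/"zy"/"ZY"/; s/th=-5.5/th=-5.3/' ins.py
python3 - <<'E'
from ins import *
o=readout.get_obs()
print(a,delta(o,tool(),S+a*(D+.045)),delta(o,tool(),S+a*(D+.10)))
E
```

```text
[-0.42236081 -0.01474916  0.90630779] (array([  5.91, -24.38, -22.83]), array([   7.5, -248. ,  100.5])) (array([  5.91, -24.38, -22.83]), array([ -15.7, -248.8,  150.3]))
```

>>> {"method": "move_arm", "body": {"rot": [[0,0,0],[0,0,0],[0,0,0],[0,0,0],[0,0,0],[0,0,0],[1.2,-4.9,-4.6],[2.4,-9.8,-9.1],[3.5,-14.6,-13.7],[4.7,-19.5,-18.3],[5.9,-24.4,-22.8],[5.9,-24.4,-22.8],[5.9,-24.4,-22.8],[5.9,-24.4,-22.8],[5.9,-24.4,-22.8],[5.9,-24.4,-22.8],[5.9,-24.4,-22.8]], "offset": [[0,0,15],[0,0,45],[0,0,80],[0,0,120],[0,0,150],[0,0,160],[-2,-30,160],[-4,-60,160],[-6,-95,160],[-8,-130,160],[-10,-165,160],[-12,-200,155],[-14,-230,152],[-16,-249,150],[-16,-249,150],[-16,-249,150],[-16,-249,150]], "gripper": [40,40,40,40,40,40,40,40,40,40,40,40,40,40,40,40,40]}}

```text
time: 8.65
position: [0.4244, 0.0498, 0.3862]
tcp_rot: [2.709, -0.039, 1.523]
contact_force: [-0.9, -0.1, -2.4]
opening: 0.68
grip_force: 77.0
```

```bash
python3 - <<'E'
from ins import *
o,im=snap("w4")
print(o["contact_force"],o["moment"],o["opening"])
print(delta(o,tool(),S+a*(D+.045)),delta(o,tool(),S+a*(D+.10)))
s=imaging.camera("scene"); cv2.imwrite("pics/s4.png",s)
t=imaging.camera("top"); cv2.imwrite("pics/t4.png",t)
KV=info("scene"); p=proj(KV,S+a*.05)[0].astype(int); print(p)
x,y=p; c=cv2.resize(s[y-60:y+50,x-65:x+65],None,fx=4,fy=4,interpolation=cv2.INTER_CUBIC)
d=cv2.resize(im,(520,390)); 
P=lambda q:tuple(((proj(KV,q)[0]-[x-65,y-60]+.5)*4).astype(int).tolist())
for h in (.0,.036,.1,.218): cv2.circle(c,P(S+a*h),2,(0,0,255),-1)
cv2.imwrite("pics/s4c.png",c)
E
```

```text
[0.4244 0.0498 0.3862] [ 2.7093 -0.0392  1.5228] 0.008 8.65
[-0.91589273 -0.14788213 -2.43476141] [ 0.00169255  0.50250338 -0.03606794] 0.6803663318308487
(array([-0.01, -0.14, -0.06]), array([ 23.7,   0.5, -48. ])) (array([-0.01, -0.14, -0.06]), array([ 0.5, -0.3,  1.8]))
[296 212]
```

View pics/s4c.png

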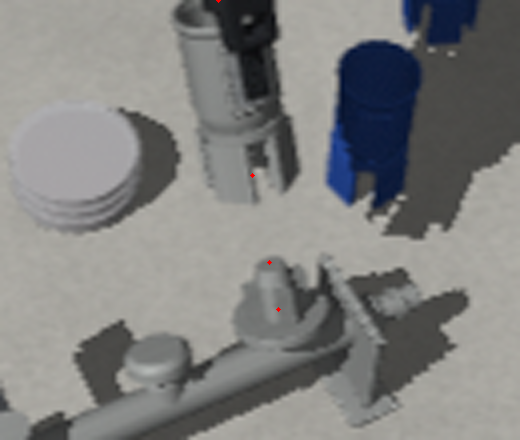

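The funnel hangs above the stub on its axis. The predicted tip dot at (270,262) lies on the stub tip and the collar bottom is near (252,188). I'll slide down until the nose is inside.

>>> {"method": "move_arm", "body": {"rot": [[0,0,0],[0,0,0],[0,0,0],[0,0,0],[0,0,0],[0,0,0],[0,0,0],[0,0,0],[0,0,0],[0,0,0]], "offset": [[5,0,-8],[9,0,-17],[13,0,-26],[17,0,-35],[21,0,-44],[24,0,-50],[27,0.5,-55],[28.5,0.5,-58],[30,0.5,-61.5],[30,0.5,-61.5]], "gripper": [40,40,40,40,40,40,40,40,40,40]}}

```text
time: 9.8
position: [0.4546, 0.0497, 0.3249]
tcp_rot: [2.708, -0.039, 1.522]
contact_force: [-0.2, -0.4, -3.1]
opening: 0.682
grip_force: 77.0
```

```bash
cat >> ins.py <<'E'
def st():
    o=readout.get_obs(); v=np.array(o["position"])-S; h=v@a-D; R=tool()
    f=R.T@np.array(o["contact_force"]); 
    print("t",o["time"],"h %.4f"%h,"lat(tool x,y) mm",((R.T@v)[:2]*1e3).round(1),"Ftool",f.round(1),"M",(R.T@np.array(o["moment"])).round(2),"op",round(o["opening"],3))
    return o
E
python3 -c "
from ins import *
o=st(); print(delta(o,tool(),S+a*D))"
```

```text
t 9.8 h 0.0303 lat(tool x,y) mm [-0.8  0.3] Ftool [-0.5 -1.4  2.7] M [ 0.48 -0.06  0.03] op 0.682
(array([-0.  , -0.09, -0.01]), array([ 12.6,   1.3, -27.6]))
```

>>> {"method": "move_arm", "body": {"rot": [[0,0,0],[0,0,0],[0,0,0],[0,0,0],[0,0,0]], "offset": [[1,0.4,-2],[2,0.8,-4],[3,1,-6],[3.7,1,-8],[3.7,1,-8]], "gripper": [40,40,40,40,40]}}

```text
time: 10.3
position: [0.4582, 0.0507, 0.3169]
tcp_rot: [2.709, -0.039, 1.522]
contact_force: [0.4, -1.0, -3.4]
opening: 0.687
grip_force: 77.0
```

```bash
python3 -c "
from ins import *
o=st(); print(delta(o,tool(),S+a*D))"
```

```text
t 10.3 h 0.0215 lat(tool x,y) mm [0.  0.2] Ftool [-1.1 -1.   3.3] M [ 0.49 -0.03  0.02] op 0.687
(array([ 0.  , -0.09, -0.01]), array([  8.9,   0.3, -19.6]))
```

>>> {"method": "move_arm", "body": {"rot": [[0,0,0],[0,0,0],[0,0,0],[0,0,0],[0,0,0],[0,0,0],[0,0,0]], "offset": [[1.3,0,-2.8],[2.6,0.1,-5.6],[3.9,0.1,-8.5],[5,0.2,-11],[6.2,0.2,-13.6],[7.2,0.2,-15.8],[7.2,0.2,-15.8]], "gripper": [40,40,40,40,40,40,40]}}

```text
time: 11.0
position: [0.4655, 0.0509, 0.3011]
tcp_rot: [2.709, -0.039, 1.522]
contact_force: [0.9, -0.2, -3.5]
opening: 0.683
grip_force: 77.0
```

```bash
python3 -c "
from ins import *
o=st(); print(delta(o,tool(),S+a*D))"
```

```text
t 11.0 h 0.0041 lat(tool x,y) mm [-0.   0.1] Ftool [-0.3 -0.7  3.5] M [ 0.46 -0.05  0.01] op 0.683
(array([-0.  , -0.1 , -0.01]), array([ 1.7,  0.1, -3.7]))
```

>>> {"method": "move_arm", "body": {"rot": [[0,0,0],[0,0,0],[0,0,0],[0,0,0],[0,0,0]], "offset": [[0.6,0,-1.2],[1,0,-2.3],[1.4,0,-3],[1.8,0,-3.8],[1.8,0,-3.8]], "gripper": [40,40,40,40,40]}}

```text
time: 11.5
position: [0.467, 0.051, 0.2981]
tcp_rot: [2.708, -0.039, 1.522]
contact_force: [-7.0, -0.1, 4.2]
opening: 0.68
grip_force: 78.2
```

```bash
python3 -c "
from ins import *
o=st()"
```

```text
t 11.5 h 0.0007 lat(tool x,y) mm [-0.   0.2] Ftool [-0.3 -4.6 -6.8] M [ 1.07 -0.09  0.04] op 0.68
```

>>> {"method": "move_arm", "body": {"rot": [[0,0,0],[0,0,0],[0,0,0]], "offset": [[0.2,0,-0.5],[0.4,0,-1],[0.4,0,-1]], "gripper": [40,40,40]}}

```text
time: 11.8
position: [0.4671, 0.051, 0.298]
tcp_rot: [2.708, -0.039, 1.523]
contact_force: [-19.0, -1.0, 18.8]
opening: 0.681
grip_force: 80.1
```

```bash
python3 -c "
from ins import *
o=st(); KV=info('scene'); s=imaging.camera('scene'); x,y=proj(KV,S+a*.03)[0].astype(int)
cv2.imwrite('pics/s5c.png',cv2.resize(s[y-50:y+40,x-60:x+50],None,fx=5,fy=5,interpolation=cv2.INTER_CUBIC))"
```

```text
t 11.8 h 0.0006 lat(tool x,y) mm [0.1 0.2] Ftool [ -1.2  -9.2 -25.1] M [ 1.9  -0.34  0.12] op 0.681
```

View pics/s5c.png

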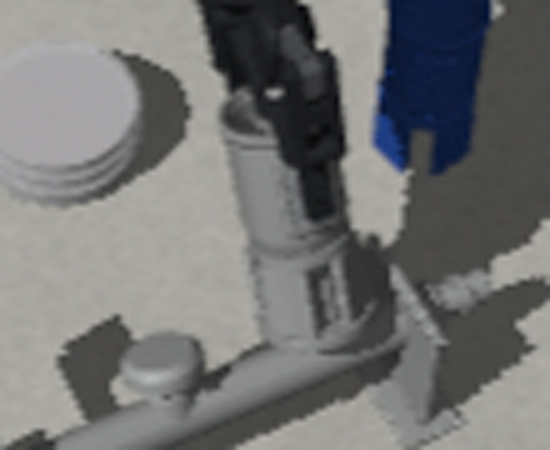

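The collar is down on the shoulder disc: the height stopped at 0.6 mm while the force rose to about 25 N, and the picture shows the funnel's underside on the shoulder at (330,340). Now release and back off along the axis.

>>> {"method": "move_arm", "body": {"rot": [[0,0,0],[0,0,0],[0,0,0],[0,0,0],[0,0,0],[0,0,0],[0,0,0],[0,0,0],[0,0,0],[0,0,0],[0,0,0],[0,0,0],[0,0,0],[0,0,0],[0,0,0]], "offset": [[-0.6,0,1.3],[-0.6,0,1.3],[-0.6,0,1.3],[-0.6,0,1.3],[-0.6,0,1.3],[-0.6,0,1.3],[-4,-0.1,9],[-8,-0.3,18],[-13,-0.5,28],[-17,-0.6,37],[-25,-0.9,55],[-34,-1.2,73],[-42,-1.5,91],[-51,-1.8,109],[-51,-1.8,109]], "gripper": [40,70,80,85,85,85,85,85,85,85,85,85,85,85,85]}}

```text
time: 13.35
position: [0.4159, 0.0492, 0.4082]
tcp_rot: [2.703, -0.038, 1.522]
contact_force: [0.3, -0.4, -0.2]
opening: 1.0
grip_force: 0.0
```

```bash
python3 - <<'E'
from ins import *
o=st()
Rd=Rn.from_euler("xyz",[180,0,90],degrees=True).as_matrix()
print(delta(o,Rd,np.array([.53,-.19,.32])))
E
```

```text
t 13.35 h 0.1221 lat(tool x,y) mm [0.  0.4] Ftool [-0.4  0.2  0.3] M [0.19 0.01 0.03] op 1.0
(array([-1.54, 25.18,  3.22]), array([ 114.1, -239.2,  -88.2]))
```

>>> {"method": "move_arm", "body": {"rot": [[0,0,0],[0,0,0],[-0.4,6.3,0.8],[-0.8,12.6,1.6],[-1.2,18.9,2.4],[-1.5,25.2,3.2],[-1.5,25.2,3.2],[-1.5,25.2,3.2],[-1.5,25.2,3.2],[-1.5,25.2,3.2],[-1.5,25.2,3.2]], "offset": [[0,-40,0],[0,-80,0],[30,-115,-10],[60,-150,-20],[85,-185,-40],[105,-215,-60],[114,-239,-88],[114,-239,-88],[114,-239,-88],[114,-239,-88],[114,-239,-88]], "gripper": [60,30,0,0,0,0,0,0,0,0,0]}}

```text
time: 14.45
position: [0.5305, -0.1891, 0.3189]
tcp_rot: [-3.138, -0.0, 1.571]
contact_force: [0.1, -0.1, 0.1]
opening: 0.001
grip_force: 0.0
```

```bash
python3 - <<'E'
from h import *
o,im=snap("w5"); print(o["opening"])
cv2.imwrite("pics/w5b.png",cv2.resize(im,(800,600),interpolation=cv2.INTER_CUBIC))
E
```

```text
[ 0.5305 -0.1891  0.3189] [-3.1379e+00 -2.0000e-04  1.5707e+00] 0.001 14.45
0.000982897734871016
```

View pics/w5b.png

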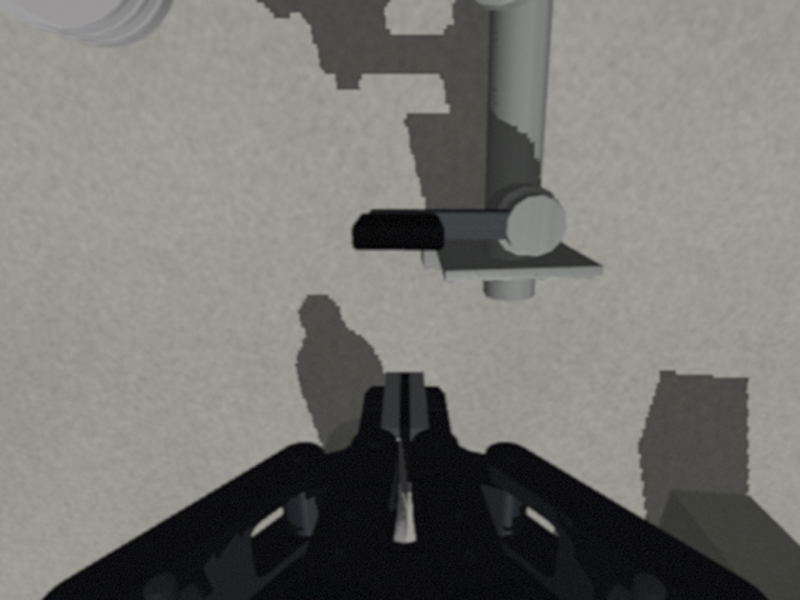

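The lever points towards the robot (-x), with its paddle from (353,231) to (443,231) and its hub at (536,225). The closed fingers at (405,375) stand clear on its -y side.

```bash
python3 - <<'E'
from ins import *
o,im=load("w5"); W=info("wrist",o)
hub=onz(W,np.array([536,225])*.7,.101); L=onz(W,np.array([355,233])*.7,.129); Rr=onz(W,np.array([443,233])*.7,.129)
print(hub,L,Rr,"front edge",onz(W,np.array([400,247])*.7,.129)); pm=(L+Rr)/2; print("paddle r",np.linalg.norm((pm-hub)[:2]),"ang",np.degrees(np.arctan2(pm[1]-hub[1],hub[0]-pm[0])))
top=onz(info("top"),np.array([606,294])*.7,.13); print("bottle",top)
print("foot/hub from model",S+B@[0,0,0],)
E
```

```text
[ 0.58603243 -0.13500779  0.101     ] [ 0.51224526 -0.13369564  0.129     ] [ 0.54429929 -0.13364072  0.129     ] front edge [ 0.52863239 -0.13883072  0.129     ]
paddle r 0.05777568691901021 ang 1.3286046362570838
bottle [ 0.49773645 -0.32682734  0.13      ]
foot/hub from model [0.5675 0.0545 0.082 ]
```

```bash
python3 - <<'E'
import numpy as np
P=np.array([.586,-.136]); p0=np.array([.5305,-.1891])
for h in [180,175,170,165,160,154,148,142,136,130,124,118,112,106,101,97,95,94,93,92,91,90]:
    k=np.radians(h); u=np.array([np.cos(k),np.sin(k)]); n=np.array([np.sin(k),-np.cos(k)])
    print(h,((P+.055*u-.016*n-p0)*1e3).round(1).tolist(),end="; ")
E
```

```text
180 [0.5, 37.1]; 175 [-0.7, 42.0]; 170 [-1.4, 46.9]; 165 [-1.8, 51.9]; 160 [-1.7, 56.9]; 154 [-0.9, 62.8]; 148 [0.4, 68.7]; 142 [2.3, 74.4]; 136 [4.8, 79.8]; 130 [7.9, 84.9]; 124 [11.5, 89.7]; 118 [15.6, 94.2]; 112 [20.1, 98.1]; 106 [25.0, 101.6]; 101 [29.3, 104.0]; 97 [32.9, 105.7]; 95 [34.8, 106.5]; 94 [35.7, 106.8]; 93 [36.6, 107.2]; 92 [37.6, 107.5]; 91 [38.5, 107.8]; 90 [39.5, 108.1];
```

>>> {"method": "move_arm", "body": {"rot": [[0,0,0],[0,0,0],[0,0,0],[0,0,0],[0,0,0],[0,0,0],[0,0,0]], "offset": [[0,0,-15],[0,0,-30],[0,5,-38],[0,15,-38],[0,25,-38],[0,30,-38],[0,30,-38]], "gripper": [0,0,0,0,0,0,0]}}

```text
time: 15.2
position: [0.5307, -0.1589, 0.2803]
tcp_rot: [-3.137, -0.001, 1.571]
contact_force: [-0.5, -0.3, -0.3]
opening: -0.002
grip_force: 0.0
```

Next I sweep the arc, with offsets now relative to y+30 and z−38, stopping at a heading of about 95°.

>>> {"method": "move_arm", "body": {"rot": [[0,0,0],[0,0,-5],[0,0,-10],[0,0,-15],[0,0,-20],[0,0,-26],[0,0,-32],[0,0,-38],[0,0,-44],[0,0,-50],[0,0,-56],[0,0,-62],[0,0,-68],[0,0,-74],[0,0,-79],[0,0,-83],[0,0,-85],[0,0,-85]], "offset": [[0.5,7,0],[-0.7,12,0],[-1.4,17,0],[-1.8,22,0],[-1.7,27,0],[-0.9,33,0],[0.4,38.7,0],[2.3,44.4,0],[4.8,49.8,0],[7.9,55,0],[11.5,59.7,0],[15.6,64.2,0],[20,68,0],[25,71.6,0],[29.3,74,0],[33,75.7,0],[34.8,76.5,0],[34.8,76.5,0]], "gripper": [0,0,0,0,0,0,0,0,0,0,0,0,0,0,0,0,0,0]}}

```text
time: 17.0
position: [0.5654, -0.0831, 0.2796]
tcp_rot: [-3.136, -0.001, 0.086]
contact_force: [-0.9, 0.3, 0.7]
opening: -0.001
grip_force: 0.4
```

>>> {"method": "move_arm", "body": {"rot": [[0,0,-1],[0,0,-2],[0,0,-3],[0,0,-3]], "offset": [[0.9,0.3,0],[1.8,0.7,0],[2.8,1,0],[2.8,1,0]], "gripper": [0,0,0,0]}}

```text
time: 17.4
position: [0.5679, -0.0823, 0.2796]
tcp_rot: [-3.136, 0.001, 0.033]
contact_force: [-6.7, 2.0, 4.1]
opening: -0.003
grip_force: 3.2
```

>>> {"method": "move_arm", "body": {"rot": [[0,0,0],[0,0,0],[0,0,0]], "offset": [[0.5,0,0],[1,0,0],[1,0,0]], "gripper": [0,0,0]}}

```text
time: 17.7
position: [0.5684, -0.0823, 0.2795]
tcp_rot: [-3.135, 0.003, 0.034]
contact_force: [-11.3, 0.7, 7.2]
opening: 0.002
grip_force: 6.1
```

>>> {"method": "move_arm", "body": {"rot": [[0,0,0],[0,0,0],[0,0,0]], "offset": [[0.7,0,0],[1.2,0,0],[1.2,0,0]], "gripper": [0,0,0]}}

```text
time: 18.0
position: [0.5691, -0.0823, 0.2795]
tcp_rot: [-3.135, 0.006, 0.034]
contact_force: [-19.3, 0.7, 9.7]
opening: -0.005
grip_force: 9.4
```

>>> {"method": "move_arm", "body": {"rot": [[0,0,0],[0,0,0],[0,0,0],[0,0,0],[0,0,0],[0,0,0],[0,0,0],[0,0,0],[0,0,0],[0,0,0],[0,0,0]], "offset": [[-3,0,0],[-10,0,0],[-20,-5,5],[-30,-20,30],[-40,-40,60],[-50,-60,95],[-60,-80,120],[-70,-100,140],[-80,-130,150],[-80,-130,150],[-80,-130,150]], "gripper": [0,0,0,0,0,0,0,0,0,0,0]}}

```text
time: 19.1
position: [0.4899, -0.2127, 0.4297]
tcp_rot: [-3.136, -0.002, 0.032]
contact_force: [-0.8, -0.1, 0.7]
opening: -0.002
grip_force: 0.0
```

```bash
python3 - <<'E'
from h import *
print(readout.get_obs()["position"])
KV=info("scene"); s=imaging.camera("scene"); x,y=proj(KV,[.57,-.03,.08])[0].astype(int); t=imaging.camera("top"); u,v=proj(info("top"),[.53,-.05,.08])[0].astype(int)
A=cv2.resize(s[y-65:y+45,x-75:x+75],None,fx=4,fy=4,interpolation=cv2.INTER_CUBIC)[:,:400*2]
Bm=cv2.resize(t[v-60:v+50,u-90:u+90],None,fx=2.4,fy=2.4,interpolation=cv2.INTER_CUBIC)
H=cv2.copyMakeBorder(A[:,:350+250],0,0,0,0,cv2.BORDER_CONSTANT)
cv2.imwrite("pics/end.png",A); cv2.imwrite("pics/endt.png",t)
# stack within 800x600
A=cv2.resize(A,None,fx=.75,fy=.75); w=max(A.shape[1],Bm.shape[1]); pad=lambda i:cv2.copyMakeBorder(i,0,0,0,w-i.shape[1],cv2.BORDER_CONSTANT)
cv2.imwrite("pics/end2.png",np.vstack([pad(A),pad(Bm)])); print(A.shape,Bm.shape)
E
```

```text
[ 0.48985365 -0.21274074  0.42974456]
(330, 450, 3) (264, 432, 3)
```

View pics/end2.png

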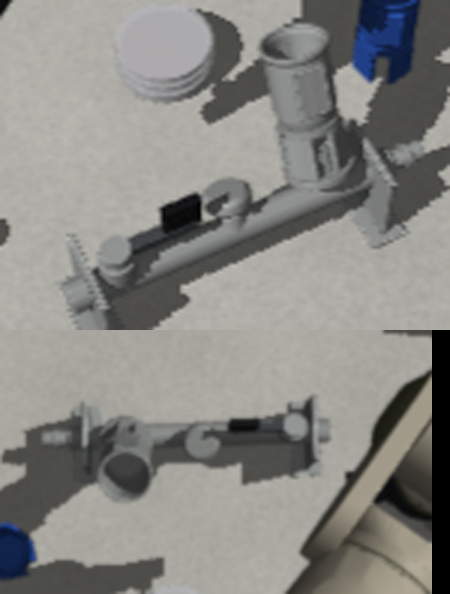

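The funnel is seated on its shoulder, the lever lies along the bar (paddle at (181,213)), and the dishes are where they were. Handing in.

```bash
python3 -c "
from station import ticket
print(ticket.hand_in())"
```

```text
the job is handed in; nothing more can be done
None
```

The steel funnel sits home on the bare port, the gripper has let go, and the valve lever has been swung to its stop along the bar; the job was handed in at about 19 s, without a final check on the bottle.

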